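# Close the casting mould

## Task

Close the casting mould: lay its cover plate on, slide it gently over the two studs until its holes drop over them and it lies flat on the mould, then turn the latch across so that it holds the cover, and let go. Never push the cover hard against the mould (stay under 60 N) and leave the other things on the bench where they are.

Things in the scene. Friction and masses are not known exactly. Their poses are not given: they have to be found in the camera images.
- mould: Casting mould: grey steel block fixed to the bench, 160 mm (its x) by 120 mm (y), 45 mm high, two pink resin inlays. Origin: centre of its underside, z up; flat top face at z = 45 mm. A lug with the latch projects on its -y side to y = -90 mm. The cover must not push on the mould, studs or latch with over 60 N.
- mould_top (a point): Centre of the mould's top face. Under it, in a channel along x, a dark bar carries two upright round steel studs, 10 mm thick, 90 mm apart along x at y = 0, tips 14 mm above the face. The bar is clamped fast but off centre: the midpoint of the studs lies anywhere from -12 to +12 mm along x from here, not measured.
- cover: Loose cover plate of bare aluminium, 140 (x) by 100 (y) by 6 mm, 0.2 to 0.45 kg, flat on the bench. Origin: centre of its underside, z up. It goes on lengthwise along the mould, either way round. Seated, its underside lies on the mould's top face and the studs stand 8 mm out of it; before that it rides 14 mm higher on the stud tips.
- cover_hole (a point): Centre, at the plate's underside, of the cover's hole at x = +45 mm, y = 0; its twin is at x = -45 mm. Both are through holes, 12.5 mm along x and 16 mm along y.
- cover_handle (a point): Centre of the cover's bridge handle, 44 mm above the plate's underside: a level bar along the plate's x, 64 mm long, 12 mm wide (y), 16 mm high, on two legs 10 mm long at x = +27 and -27 mm. x along the bar, z up.
- latch (a joint): Angle of the latch, a flat steel lever on an upright pivot; stays where left. 0: points along the mould's +x, beside the cover's place; grows counterclockwise from above; 1.57: along +y, across the cover's edge (stop at 1.62). Starts between -0.8 and 0.1. Passes 3 mm over a seated cover, is blocked by an unseated one.
- latch_pin (a point): On the axis of the latch's upright round steel pin, 10 mm thick, 36 mm from the pivot. This point is 84 mm above the mould's underside; the pin's tip is 10 mm higher, the lever's top face 22 mm lower. About 1.5 N at the pin turns the latch.
- latch_pivot (a point): Pivot axis of the latch at the lever's underside, at x = 0, y = -70, z = 54 mm in the mould's frame; it has the mould's axes. The lever is 14 mm wide, 8 mm thick and reaches 44 mm from here.
- offcut: peach resin block, 50 x 30 x 30 mm, loose near the robot; origin at its underside; a bystander, leave it alone
- bar_offcut: peach resin bar, 45 x 160 x 32 mm, loose at the far side; origin at its underside; a bystander, leave it alone
- jar: small blue jar, 48 mm across, 55 mm tall, loose at the far side; origin at its underside; a bystander, leave it alone
- mallet: hammer lying at the left of the bench; origin at its underside; a bystander, leave it alone
- brush: brush lying at the right of the bench; origin at its underside; a bystander, leave it alone
- bottle: clear bottle, 72 mm across, 150 mm tall, far right; origin at its underside; a bystander, leave it alone
- tin: open red tin, 80 mm across, 90 mm tall, far left; origin at its underside; a bystander, leave it alone
Things that resemble listed ones, but are neither listed nor needed, are in the scene too. What is shaped like the cover but green or purple is not meant.

How it is judged:
On the way, in this order (a step that is already met when the one before it is completed fails the run):
1. the cover has dropped over both studs and lies flat on the mould, the latch still open (z of cover in the frame of mould between 0.04 and 0.0475 m and x of cover in the frame of mould between -0.015 and 0.015 m and y of cover in the frame of mould between -0.006 and 0.006 m and angle between the x axis of cover and the x axis of mould, either way round below 0.12 rad and angle between cover's own z axis and vertical below 0.03 rad and value of joint latch below 0.7 rad), for 0.3 s.
2. the latch is turned across the cover (value of joint latch above 1.4 rad), for 0.2 s.
At the end, for the whole second after the job is handed in: the cover lies flat on the mould (underside within 2.5 mm of the top face, tilt under 0.03 rad, lengthwise on it) with its holes over both studs, the latch is across it (above 1.4 rad), and everything is released and at rest (z of cover in the frame of mould between 0.04 and 0.0475 m and x of cover in the frame of mould between -0.015 and 0.015 m and y of cover in the frame of mould between -0.006 and 0.006 m and angle between the x axis of cover and the x axis of mould, either way round below 0.12 rad and angle between cover's own z axis and vertical below 0.03 rad and value of joint latch above 1.4 rad and linear speed of cover below 0.01 m/s); the robot touches nothing.
It fails at once if the cover is pushed against the mould, its studs or its latch with more than 60 N (contact force between cover and mould above 60 N).
It fails at once if any of the other loose things on the bench is moved by more than 3 cm (distance of any of offcut, bar_offcut, jar, mallet, brush, bottle, tin from where it was at the start of the episode above 0.03 m).
It also fails if it takes over 72 s, if anything falls off the work surface, if the arm or the gripper's body presses on something with over 40 N, if the wrist force passes 120 N, or if a joint passes its speed limit or range.

## Robot

A 6-joint arm with a two-finger parallel gripper is mounted at the origin on the work surface. World frame = base frame: x ahead of the robot, y to its left, z up, the work surface at z = 0. Lengths are in m, angles in rad, forces in N, time in s.
With the tool pointing down it reaches from about 0.225 to 0.875 m from the base axis. Payload 3.4 kg.
Tool frame: the origin (TCP) lies between the finger pads; the fingertips stand 11 mm ahead of it and the grasp point (between the pads) lies 8 mm behind it; z points along the fingers, y is the line along which they close (so a half turn about z gives the same grasp; the last joint's range is limited). The gripper opens to 85 mm and grips with 20 to 120 N. Pads are 22 mm wide; open, the fingers measure 114 mm over their backs; the gripper's body (76 mm by 85 mm) begins 54 mm behind the grasp point. The pads swing forward as they close: fully open they stand 13 mm farther back than shut.
Start: joints at [-1.372, 0.276, 1.505, -0, 1.361, -0.121], TCP at [0.181, -0.546, 0.242] pointing down, gripper open.
Joint ranges: [-2.89, 2.89], [-0.75, 2.08], [0.22, 2.7], [-1.18, 4.32], [0.11, 2.71], [-2.7, 2.7]. Speed limits (rad/s): [2.57, 2.57, 3.14, 3.14, 3.14, 3.14].

## Interface

Orientations are given as a unit quaternion [w, x, y, z].
In Python, from rig import sensors, eyes, manip gives the robot as it stands.
- The arm moves only by the tool drive_tool, never from a script. Its argument "deltas" is a list of rows, each an object with "linear": the shift along the world's x, y, z in mm, a list of three; "twist": the turn about the world's z in degrees; "claw": the opening, from 0 (shut) to 1 (fully open). In form: [{"linear": [tx, ty, tz], "twist": twist, "claw": claw}, ...]. A call has 1 to 12 rows; each row is the pose to reach, as a shift and turn from the pose commanded when the call began; what a row does not reach only later rows make up. A row lasts 1/12 s, in which the tool goes at most 41.7 mm and 7.16 degrees, less where a joint would pass 70% of its speed; a pose out of reach is approached as far as the arm can. A call with a gripper value outside its range is refused whole. The fingers move at their own pace and stop on an object; "squeeze" is the grip in N (left out, the last holds). Time passes only in rows, so rows that repeat a pose let the fingers close. It gives the time, the measured TCP pose, the force, the opening and the grip force at its end, in the units of the state.
- sensors.get_state(): the state, without advancing time (a new reading comes with each control period).
- eyes.get_image(name): name is "scene" or "top" or "wrist"; returns the picture (480x640x3 uint8, red, green, blue); there is no depth.
- eyes.camera_model(name): a dict with "intrinsics" (3x3 intrinsics, pixels), "R" (3x3) and "t" (3): a world point X has camera coordinates R X + t. Camera axes: x right, y down, z forward; pixel columns grow to the right and rows downward; lengths in m; the calibration is good to about 2 mm. The wrist camera is an equidistant fisheye: a pixel r from the principal point sees the ray r / f radians off the axis. A picture is of the moment at which its call begins: read the wrist's pose just before it. camera_model takes no time and is no camera call; for the wrist camera it gives the pose at the moment of the call.
- manip.sign_off(): hands the job in; it is judged then, once.
The state is a dict: "clock": time; "qpos": joint angles; "qd": joint speeds; "effort": joint torques, N m; "position": TCP position; "ee_rot": TCP orientation; "contact_force": force on the tool from outside, world axes, zero at the start; "moment": the same for the moment, N m; "width": finger opening in m; "gripper_force": force on a finger pad.
Only numpy, scipy, OpenCV 4.12 (cv2) and the standard library are available. Lean on these libraries where they do the work, as an engineer would, in place of code of your own. Each camera call takes 0.05 s, during which the arm holds its last target. There are 200 camera calls.

## Working session

There is one attempt and no reset: what is moved stays moved. The work goes in short steps, Python scripts to look and compute and a tool call to move; the robot and the scene stay as the last step left them, time stands still between calls to the robot, and variables do not carry over. Pictures are saved under pics/ and viewed, at most 10 in all, crops included, and the job is handed in when it is done.

Besides the shell and the picture viewer there is one more tool, called after "Request:" as name(argument=value, ...), one argument or row to a line, values as JSON. drive_tool: Moves the arm, as the interface text tells. Its arguments: {"type":"object","properties":{"deltas":{"type":"array","items":{"type":"object","properties":{"linear":{"type":"array","items":{"type":"number"}},"twist":{"type":"number"},"claw":{"type":"number"}}}},"squeeze":{"type":"number"}},"required":["deltas"]}

```bash
ls; mkdir -p pics; cat > h.py <<'E'
import numpy as np, cv2
from rig import sensors, eyes, manip
def grab(n,f):
    m=eyes.camera_model(n); im=eyes.get_image(n); cv2.imwrite('pics/'+f,im[:,:,::-1]); 
    np.savez('pics/'+f+'.npz',K=m['intrinsics'],R=m['R'],t=m['t']); return im,m
def ray(m,u,v,fish=False):
    K=np.array(m['intrinsics'] if 'intrinsics' in m else m['K']);R=np.array(m['R']);t=np.array(m['t'])
    x=(u-K[0,2])/K[0,0];y=(v-K[1,2])/K[1,1]
    if fish:
        r=np.hypot(x,y);s=np.sin(r)/r if r>1e-9 else 1.;d=np.array([x*s,y*s,np.cos(r)])
    else: d=np.array([x,y,1.])
    return -R.T@t, R.T@d
def onz(m,u,v,z,fish=False):
    c,d=ray(m,u,v,fish); return c+d*(z-c[2])/d[2]
def proj(m,X,fish=False):
    K=np.array(m['intrinsics'] if 'intrinsics' in m else m['K']);p=np.array(m['R'])@np.array(X)+np.array(m['t'])
    if fish:
        r=np.hypot(p[0],p[1]);th=np.arctan2(r,p[2]);q=p[:2]/max(r,1e-9)*th
    else: q=p[:2]/p[2]
    return K[0,0]*q[0]+K[0,2],K[1,1]*q[1]+K[1,2]
def tri(rs):
    A=0;b=0
    for c,d in rs:
        d=d/np.linalg.norm(d);P=np.eye(3)-np.outer(d,d);A=A+P;b=b+P@c
    return np.linalg.solve(A,b)
def load(f): return dict(np.load('pics/'+f+'.npz'))
E
python3 - <<'E'
from h import *
for n in ['scene','top','wrist']:
    im,m=grab(n,n+'0.png'); c,d=ray(m,320,240); print(n,c,d,np.array(m['intrinsics'])[0])
print(sensors.get_state())
E
```

```text
pics
scene [1.26762919 0.165232   1.2665804 ] [-0.51838497 -0.13474976 -0.84458817] [554.43466305   0.         312.4132511 ]
top [ 0.45141236 -0.0257232   1.50090142] [ 0.05049104 -0.01054028 -0.99873747] [606.42711983   0.         314.16449126]
wrist [ 0.24664048 -0.52431572  0.37240815] [-0.25836522 -0.09943668 -0.96102026] [371.64829954   0.         314.74192651]
{'clock': 0.15, 'qpos': array([-1.37203753e+00,  2.76474624e-01,  1.50582378e+00, -7.98386033e-06,
        1.36068106e+00, -1.21003545e-01]), 'qd': array([-0.00018257, -0.0008395 , -0.00554541, -0.00113511,  0.00048769,
       -0.00029049]), 'effort': array([ 1.65715453e-03, -4.17143726e+01, -2.46032488e+01, -2.96990618e-05,
        7.66997138e-03,  1.20130559e-05]), 'position': array([ 0.18066456, -0.54550004,  0.2416316 ]), 'ee_rot': array([-6.92727222e-04,  9.87245837e-01,  1.59201682e-01, -3.08516766e-05]), 'contact_force': array([-0.80441164, -0.19115699, -0.58130063]), 'moment': array([0.03510635, 0.02865646, 0.00759097]), 'gripper_force': 0.0, 'width': 0.08515567743841404}
```

View pics/top0.png

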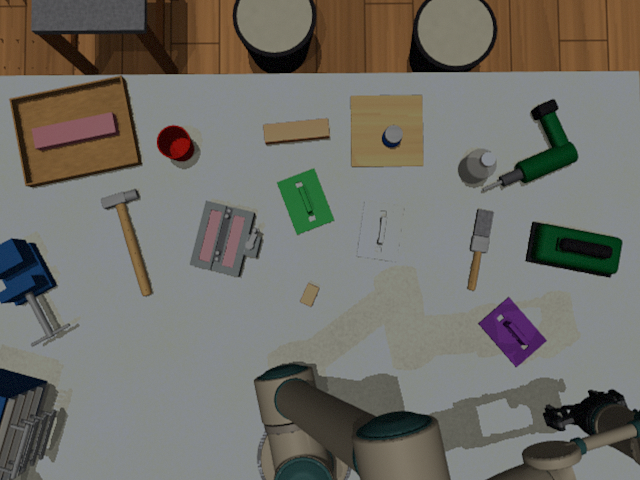

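View pics/scene0.png

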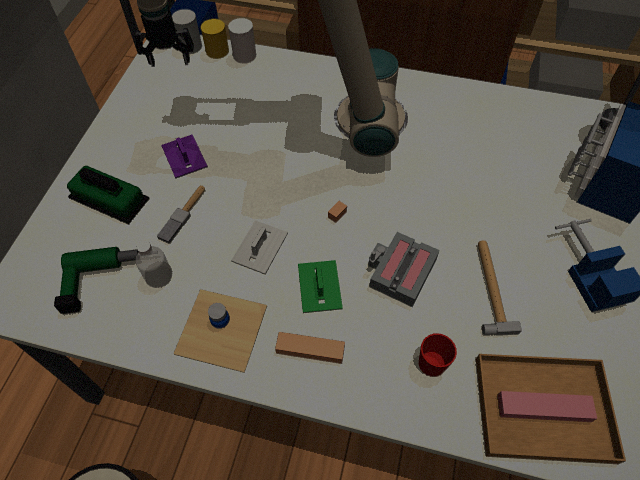

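The top view shows three bridge-handled plates: green (305,201), purple (512,332) and bare, almost white (381,231). The bare one fits "bare aluminium". The mould is at (225,238) with its latch at (255,243). I'll enlarge the bare plate and the mould to confirm.

```bash
python3 - <<'E'
import cv2,numpy as np
t=cv2.imread('pics/top0.png');s=cv2.imread('pics/scene0.png')
def c(im,x,y,w=90,h=90,g=1): 
    a=cv2.resize(im[y:y+h,x:x+w],(400,300),interpolation=cv2.INTER_CUBIC); return a
def st(a): return np.clip((a.astype(float)-a.min())*1.0,0,255).astype('uint8')
o=np.vstack([np.hstack([c(t,185,195,100,75+15),c(t,340,190,80,80)]),np.hstack([c(s,360,225,90,90),c(s,220,212,80,70)])])
cv2.imwrite('pics/crop0.png',o)
E
```

```text
(no output)
```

View pics/crop0.png

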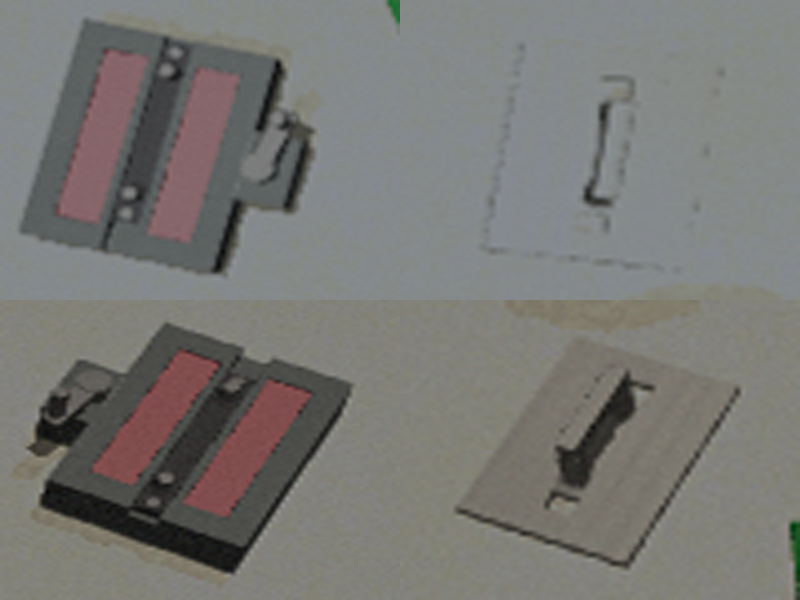

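The crop confirms it: the bare aluminium plate, with oblong holes next to a bridge handle, is the cover. The mould's open face shows both studs, and the latch lever on the right points up-right. Next I triangulate the corners.

```bash
python3 - <<'E'
from h import *
T=load('top0.png');S=load('scene0.png')
def tm(p): return ray(T,185+p[0]/4,195+p[1]*.3)
def tc(p): return ray(T,340+p[0]/5,190+p[1]*80/300)
def sm(p): return ray(S,360+p[0]*.225,225+p[1]*.3)
def sc(p): return ray(S,220+p[0]*.2,212+p[1]*70/300)
def box(n,a,f,b,g):
    P=np.array([tri([f(p),g(q)]) for p,q in zip(a,b)]); print(n,P.round(3).tolist(),'c',P.mean(0).round(4))
    d=(P[0]+P[1]-P[2]-P[3])/2; print(' len',np.linalg.norm(d[:2]),'yaw',np.degrees(np.arctan2(d[1],d[0])))
# order (+x,+y),(+x,-y),(-x,+y),(-x,-y)
box('mould',[(86,20),(280,62),(20,232),(222,272)],tm,[(235,245),(45,182),(352,85),(165,25)],sm)
box('cover',[(520,43),(722,70),(485,248),(690,268)],tc,[(628,265),(458,210),(740,88),(570,40)],sc)
print('studs tip top', [onz(T,185+a/4,195+b*.3,.059).round(4) for a,b in [(177,52),(130,193)]])
E
```

```text
mould [[0.622, 0.232, 0.039], [0.591, 0.118, 0.028], [0.468, 0.274, 0.037], [0.438, 0.156, 0.032]] c [0.5299 0.1953 0.0339]
 len 0.15879108934448535 yaw -14.560084308367665
cover [[0.63, -0.116, 0.202], [0.61, -0.199, 0.198], [0.517, -0.091, 0.221], [0.502, -0.174, 0.222]] c [ 0.5649 -0.1451  0.2109]
 len 0.11289830075578447 yaw -12.656034187540584
studs tip top [array([0.5963, 0.1751, 0.059 ]), array([0.4955, 0.203 , 0.059 ])]
```

```bash
python3 - <<'E'
from h import *
T=load('top0.png');S=load('scene0.png')
def tc(p): return ray(T,260+p[0]/5,190+p[1]*80/300)
def sc(p): return ray(S,140+p[0]*.2,212+p[1]*70/300)
P=np.array([tri([tc(p),sc(q)]) for p,q in zip([(520,43),(722,70),(485,248),(690,268)],[(628,265),(458,210),(740,88),(570,40)])])
d=(P[0]+P[1]-P[2]-P[3])/2
print(P.round(3).tolist(),P.mean(0),np.linalg.norm(d),np.degrees(np.arctan2(d[1],d[0])))
print(sensors.get_state()['ee_rot'])
from scipy.spatial.transform import Rotation as R
q=sensors.get_state()['ee_rot'];print(R.from_quat(np.roll(q,-1)).as_matrix().round(3))
E
```

```text
[[0.623, -0.151, -0.007], [0.605, -0.253, -0.014], [0.486, -0.131, -0.004], [0.472, -0.233, -0.007]] [ 0.54648407 -0.19207527 -0.00814458] 0.13624703479661873 -8.53441061843655
[-6.92727222e-04  9.87245837e-01  1.59201682e-01 -3.08516766e-05]
[[ 0.949  0.314 -0.   ]
 [ 0.314 -0.949  0.001]
 [ 0.    -0.001 -1.   ]]
```

Request:
drive_tool(
  deltas=[
    {"linear": [366, 354, -20], "twist": -27, "claw": 1},
    {"linear": [366, 354, -20], "twist": -27, "claw": 1},
    {"linear": [366, 354, -20], "twist": -27, "claw": 1},
    {"linear": [366, 354, -20], "twist": -27, "claw": 1},
    {"linear": [366, 354, -20], "twist": -27, "claw": 1},
    {"linear": [366, 354, -20], "twist": -27, "claw": 1},
    {"linear": [366, 354, -20], "twist": -27, "claw": 1},
    {"linear": [366, 354, -20], "twist": -27, "claw": 1},
    {"linear": [366, 354, -20], "twist": -27, "claw": 1},
    {"linear": [366, 354, -20], "twist": -27, "claw": 1},
    {"linear": [366, 354, -20], "twist": -27, "claw": 1},
    {"linear": [366, 354, -20], "twist": -27, "claw": 1},
  ],
)

```text
clock: 1.15
position: [0.5357, -0.2017, 0.2228]
ee_rot: [0.0, 0.997, -0.076, -0.0]
contact_force: [0.2, -0.7, 0.4]
width: 0.0855
gripper_force: 0.0
```

Request:
drive_tool(
  deltas=[
    {"linear": [0, 0, 0], "twist": 0, "claw": 1},
    {"linear": [0, 0, 0], "twist": 0, "claw": 1},
    {"linear": [0, 0, 0], "twist": 0, "claw": 1},
  ],
)

```text
clock: 1.4
position: [0.5343, -0.2034, 0.2225]
ee_rot: [0.0, 0.997, -0.075, -0.001]
contact_force: [0.2, -1.3, 1.3]
width: 0.0854
gripper_force: 0.0
```

```bash
python3 - <<'E'
from h import *
im,m=grab('wrist','w1.png')
s=sensors.get_state();print(s['clock'],s['position'],s['contact_force'])
E
```

```text
1.45 [ 0.53397332 -0.20402887  0.22271292] [-0.05136011 -0.71963311 -0.28645396]
```

View pics/w1.png

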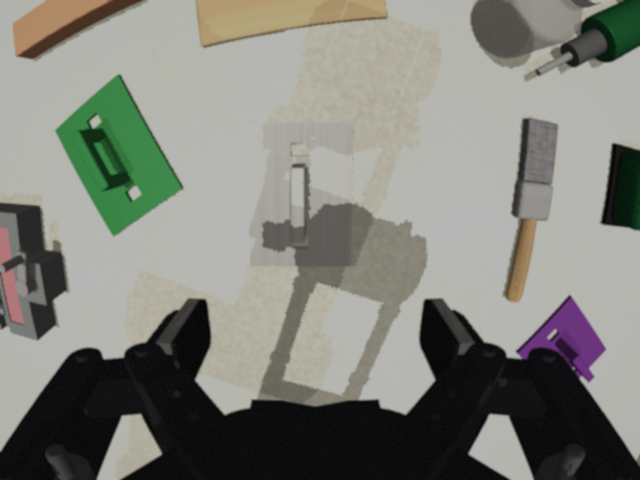

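The wrist view shows the cover at about (265..354, 122..266), with its handle bar from (300,165) to (299,245) and its hole at (299,150). The brush at (530,210) is clear of it.

```bash
python3 - <<'E'
from h import *
m=load('w1.png')
im=cv2.imread('pics/w1.png')
q=[(265,124),(352,122),(250,265),(354,266)]
P=np.array([onz(m,*p,.006,True) for p in q]);print(P.round(4),P.mean(0))
a,b=onz(m,300,165,.052,True),onz(m,299,246,.052,True);print(a,b,(a+b)/2,np.degrees(np.arctan2(*(a-b)[1::-1])))
h=onz(m,299.5,150,.006,True);print('hole',h)
c=cv2.resize(im[110:280,235:370],None,fx=4,fy=3.5,interpolation=cv2.INTER_CUBIC);cv2.imwrite('pics/w1c.png',c)
E
```

```text
[[ 0.6211 -0.1712  0.006 ]
 [ 0.6107 -0.2509  0.006 ]
 [ 0.4877 -0.1318  0.006 ]
 [ 0.4712 -0.2347  0.006 ]] [ 0.54768906 -0.19714712  0.006     ]
[ 0.58114439 -0.19957871  0.052     ] [ 0.51372738 -0.18794847  0.052     ] [ 0.54743588 -0.19376359  0.052     ] -9.787873793658452
hole [ 0.5917536  -0.19897903  0.006     ]
```

View pics/w1c.png

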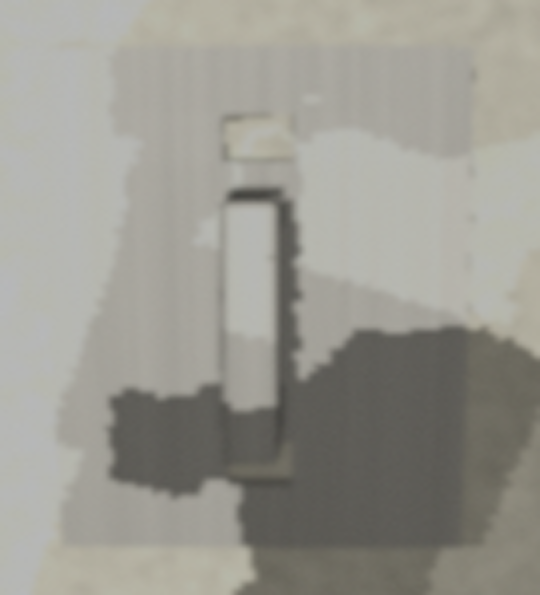

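```bash
python3 - <<'E'
from h import *
m=load('w1.png')
a,b=onz(m,298,167,.052,True),onz(m,298.2,243.5,.052,True);print(a,b,(a+b)/2,np.linalg.norm(a-b),np.degrees(np.arctan2(*(a-b)[1::-1])))
c=(a+b)/2
from scipy.spatial.transform import Rotation as R
s=sensors.get_state();M=R.from_quat(np.roll(s['ee_rot'],-1)).as_matrix();print(np.degrees(np.arctan2(M[1,1],M[0,1])),(c-s['position'])*1000)
E
```

```text
[ 0.57978147 -0.19772555  0.052     ] [ 0.51601412 -0.18763469  0.052     ] [ 0.5478978  -0.19268012  0.052     ] 0.06456081837031592 -8.99220309925839
-98.695076521068 [  13.92447818   11.34874939 -170.7129179 ]
```

Request:
drive_tool(
  deltas=[
    {"linear": [14, 11, -40], "twist": 0, "claw": 1},
    {"linear": [14, 11, -80], "twist": 0, "claw": 1},
    {"linear": [14, 11, -100], "twist": 0, "claw": 1},
    {"linear": [14, 11, -100], "twist": 0, "claw": 1},
    {"linear": [14, 11, -100], "twist": 0, "claw": 1},
  ],
)

```text
clock: 1.87
position: [0.5474, -0.1936, 0.1224]
ee_rot: [-0.0, 0.997, -0.077, -0.001]
contact_force: [0.4, -0.2, 0.7]
width: 0.0855
gripper_force: 0.0
```

```bash
python3 - <<'E'
from h import *
im,m=grab('wrist','w2.png')
s=sensors.get_state();print(s['clock'],s['position'],s['contact_force'])
print(proj(m,[.5479,-.1927,.052],True))
cv2.imwrite('pics/w2c.png',cv2.resize(im[120:420,190:440,::-1],None,fx=2,fy=2))
E
```

```text
1.9167 [ 0.54876851 -0.19405402  0.12402584] [ 0.26652671 -0.29314256  0.39032197]
(np.float64(311.25609338762234), np.float64(258.7516584124737))
```

View pics/w2c.png

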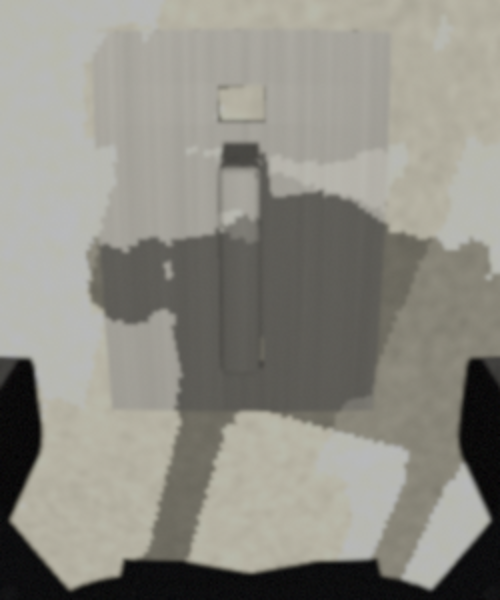

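The crop shows the bar top from about (309.5,202.5) to (311,306) in full-image pixels, and the hole at (311,172).

```bash
python3 - <<'E'
from h import *
m1,m=load('w1.png'),load('w2.png')
for p,q in [((298,167),(309.5,202.5)),((298.2,243.5),(311,306))]:
    print(tri([ray(m1,*p,True),ray(m,*q,True)]), onz(m,*q,.052,True))
a,b=[onz(m,*q,.052,True) for q in [(309.5,202.5),(311,306)]]
print((a+b)/2,np.linalg.norm(a-b),np.degrees(np.arctan2(*(a-b)[1::-1])),'hole',onz(m,311,171,.006,True))
E
```

```text
[ 0.57923956 -0.19695677  0.04581458] [ 0.58028518 -0.19679886  0.052     ]
[ 0.51290019 -0.1867953   0.04122147] [ 0.51816969 -0.18785967  0.052     ]
[ 0.54922743 -0.19232927  0.052     ] 0.06275542643389594 -8.189346096179952 hole [ 0.59299876 -0.19915385  0.006     ]
```

Request:
drive_tool(
  deltas=[
    {"linear": [0, 1, -40], "twist": 0, "claw": 1},
    {"linear": [0, 1, -70], "twist": 0, "claw": 1},
    {"linear": [0, 1, -85], "twist": 0, "claw": 1},
    {"linear": [0, 1, -87], "twist": 0, "claw": 1},
    {"linear": [0, 1, -87], "twist": 0, "claw": 1},
    {"linear": [0, 1, -87], "twist": 0, "claw": 0},
    {"linear": [0, 1, -87], "twist": 0, "claw": 0},
    {"linear": [0, 1, -87], "twist": 0, "claw": 0},
    {"linear": [0, 1, -87], "twist": 0, "claw": 0},
    {"linear": [0, 1, -87], "twist": 0, "claw": 0},
    {"linear": [0, 1, -87], "twist": 0, "claw": 0},
    {"linear": [0, 1, -87], "twist": 0, "claw": 0},
  ],
  squeeze=60,
)

```text
clock: 2.92
position: [0.5491, -0.1916, 0.0366]
ee_rot: [0.0, 0.997, -0.076, 0.0]
contact_force: [-1.2, 0.8, 4.1]
width: 0.0108
gripper_force: 59.9
```

Request:
drive_tool(
  deltas=[
    {"linear": [0, 0, 30], "twist": 0, "claw": 0},
    {"linear": [0, 0, 70], "twist": 0, "claw": 0},
    {"linear": [0, 0, 110], "twist": 0, "claw": 0},
    {"linear": [-20, 40, 150], "twist": -2, "claw": 0},
    {"linear": [-40, 75, 163], "twist": -6, "claw": 0},
    {"linear": [-55, 110, 163], "twist": -6, "claw": 0},
    {"linear": [-70, 145, 163], "twist": -6, "claw": 0},
    {"linear": [-85, 180, 163], "twist": -6, "claw": 0},
    {"linear": [-100, 215, 163], "twist": -6, "claw": 0},
    {"linear": [-115, 250, 163], "twist": -6, "claw": 0},
    {"linear": [-130, 285, 163], "twist": -6, "claw": 0},
    {"linear": [-145, 320, 163], "twist": -6, "claw": 0},
  ],
)

```text
clock: 3.92
position: [0.4019, 0.1298, 0.1985]
ee_rot: [0.0, 0.992, -0.128, -0.001]
contact_force: [0.4, 0.9, -2.3]
width: 0.0113
gripper_force: 59.2
```

Request:
drive_tool(
  deltas=[
    {"linear": [-20, 35, 0], "twist": 0, "claw": 0},
    {"linear": [-40, 60, 0], "twist": 0, "claw": 0},
    {"linear": [-45, 75, 0], "twist": 0, "claw": 0},
    {"linear": [-45, 80, 0], "twist": 0, "claw": 0},
    {"linear": [-45, 80, 0], "twist": 0, "claw": 0},
    {"linear": [-45, 80, 0], "twist": 0, "claw": 0},
    {"linear": [-45, 80, 0], "twist": 0, "claw": 0},
  ],
)

```text
clock: 4.5
position: [0.3592, 0.2076, 0.1988]
ee_rot: [0.001, 0.992, -0.128, -0.0]
contact_force: [-0.5, 1.2, -2.3]
width: 0.0108
gripper_force: 59.2
```

```bash
python3 - <<'E'
from h import *
im,m=grab('wrist','w3.png')
s=sensors.get_state();print(s['clock'],s['position'],s['ee_rot'],s['contact_force'],s['width'])
cv2.imwrite('pics/w3c.png',cv2.resize(im[40:400,120:520,::-1],None,fx=1.6,fy=1.6,interpolation=cv2.INTER_CUBIC))
E
```

```text
4.55 [0.35925933 0.20749193 0.19877831] [ 4.16709892e-04  9.91712142e-01 -1.28478969e-01 -8.71254227e-05] [ 0.79556702  0.18098338 -2.98393938] 0.01125981694503018
```

View pics/w3c.png

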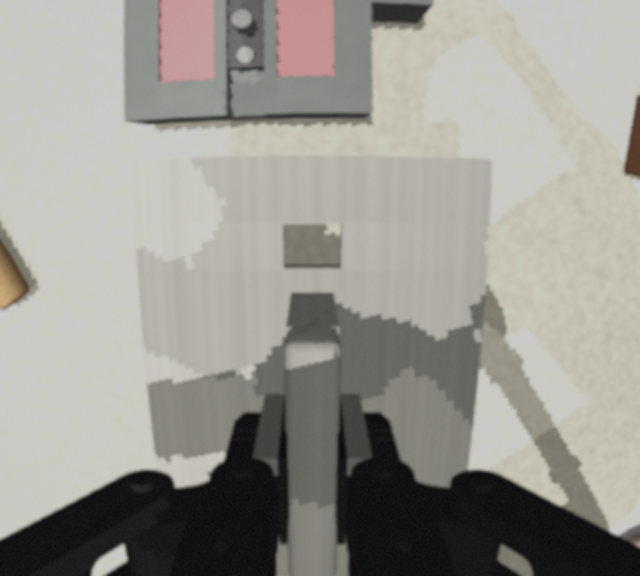

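The crop shows the mould's near face edge from (125,120) to (372,115), the near stud tip at (241,18), a clamp bolt at (245,55), and the held cover's hole at (313,245).

```bash
python3 - <<'E'
from h import *
m=load('w3.png');f=lambda x,y,z:onz(m,120+x/1.6,40+y/1.6,z,True)
T=load('top0.png');tm=lambda x,y,z:onz(T,185+x/4,195+y*.3,z)
im=cv2.imread('pics/w3.png')
L,Rr=f(125,120,.045),f(372,115,.045);d=L-Rr;print('near edge',L,Rr,np.linalg.norm(d),'yaw',np.degrees(np.arctan2(d[1],d[0]))-90)
yaw=np.arctan2(d[1],d[0])-np.pi/2;ux=np.array([np.cos(yaw),np.sin(yaw)])
c=(L+Rr)[:2]/2+.08*ux;print('mould c',c)
s=f(241,18,.059);print('near stud w',s,'bolt',f(245,55,.045)); print('mid',s[:2]+.045*ux)
print('top studs',tm(168,70,.059),tm(130,193,.059),'mould top c',np.mean([tm(*p,.045) for p in [(86,20),(280,62),(20,232),(222,272)]],0))
print('near stud tri',tri([ray(m,120+241/1.6,40+18/1.6,True),ray(T,185+130/4,195+193*.3)]))
print('corner tri',tri([ray(m,120+125/1.6,40+120/1.6,True),ray(T,185+20/4,195+232*.3)]))
h=f(313,245,.162+.003);print('cover hole',h)
# edge of cover front corners
A,B=f(137,157,.168),f(491,160,.168);d=A-B;print(A,B,np.linalg.norm(d),np.degrees(np.arctan2(d[1],d[0]))-90)
c,_=ray(m,320,240,True);print('cam',c)
E
```

```text
near edge [0.46791408 0.27142922 0.045     ] [0.43724902 0.15632391 0.045     ] 0.11912001376793607 yaw -14.917616391339877
mould c [0.52988531 0.19328217]
near stud w [0.49568369 0.20327661 0.059     ] bolt [0.48079682 0.20681118 0.045     ]
mid [0.53916705 0.19169226]
top studs [0.58341111 0.18045408 0.059     ] [0.49554443 0.20301994 0.059     ] mould top c [0.52964029 0.19203606 0.045     ]
near stud tri [0.49560401 0.20314389 0.05905266]
corner tri [0.46832767 0.27176507 0.04305931]
cover hole [0.40155867 0.19489718 0.165     ]
[0.43891979 0.23532319 0.168     ] [0.41335901 0.14087819 0.168     ] 0.09784279439625795 -15.143849093101565
cam [0.42643303 0.1889896  0.32963703]
```

Request:
drive_tool(
  deltas=[
    {"linear": [35, -3, 0], "twist": 0, "claw": 0},
    {"linear": [70, -6, 0], "twist": 0, "claw": 0},
    {"linear": [105, -9, -5], "twist": 0, "claw": 0},
    {"linear": [140, -12, -20], "twist": 0, "claw": 0},
    {"linear": [170, -14, -40], "twist": 0, "claw": 0},
    {"linear": [181, -15, -60], "twist": 0, "claw": 0},
    {"linear": [181, -15, -80], "twist": 0, "claw": 0},
    {"linear": [181, -15, -94], "twist": 0, "claw": 0},
    {"linear": [181, -15, -94], "twist": 0, "claw": 0},
    {"linear": [181, -15, -94], "twist": 0, "claw": 0},
    {"linear": [181, -15, -94], "twist": 0, "claw": 0},
  ],
)

```text
clock: 5.47
position: [0.5407, 0.1929, 0.1058]
ee_rot: [-0.0, 0.992, -0.128, 0.001]
contact_force: [0.8, 0.5, -2.4]
width: 0.011
gripper_force: 59.2
```

```bash
python3 - <<'E'
from h import *
s=sensors.get_state();print(s['clock'],s['position'],s['ee_rot'],s['contact_force'],s['moment'],s['width'])
E
```

```text
5.4667 [0.54068815 0.1929093  0.1057968 ] [-1.73861339e-04  9.91744626e-01 -1.28226413e-01  7.43619162e-04] [ 0.83787369  0.45736176 -2.36229629] [ 0.07164355 -0.02510141  0.02037104] 0.010962949674359521
```

Request:
drive_tool(
  deltas=[
    {"linear": [-1, 0, -4], "twist": 0, "claw": 0},
    {"linear": [-1, 0, -8], "twist": 0, "claw": 0},
    {"linear": [-1, 0, -9], "twist": 0, "claw": 0},
    {"linear": [-1, 0, -10], "twist": 0, "claw": 0},
    {"linear": [-1, 0, -11], "twist": 0, "claw": 0},
    {"linear": [-1, 0, -11], "twist": 0, "claw": 0},
  ],
)

```text
clock: 5.97
position: [0.5392, 0.1935, 0.0942]
ee_rot: [-0.0, 0.992, -0.128, 0.001]
contact_force: [1.1, -0.5, -2.9]
width: 0.0112
gripper_force: 59.2
```

Request:
drive_tool(
  deltas=[
    {"linear": [0, 0, -1], "twist": 0, "claw": 0},
    {"linear": [0, 0, -2], "twist": 0, "claw": 0},
    {"linear": [0, 0, -2], "twist": 0, "claw": 0},
  ],
)

```text
clock: 6.22
position: [0.5392, 0.1935, 0.0919]
ee_rot: [-0.0, 0.992, -0.128, 0.0]
contact_force: [1.0, -0.4, -2.2]
width: 0.0112
gripper_force: 59.3
```

Underside is below tip height with no contact force, so the holes look aligned. I continue in small steps.

Request:
drive_tool(
  deltas=[
    {"linear": [0, 0, -1], "twist": 0, "claw": 0},
    {"linear": [0, 0, -2], "twist": 0, "claw": 0},
    {"linear": [0, 0, -3], "twist": 0, "claw": 0},
    {"linear": [0, 0, -3], "twist": 0, "claw": 0},
  ],
)

```text
clock: 6.55
position: [0.5391, 0.1934, 0.0889]
ee_rot: [0.0, 0.992, -0.128, 0.0]
contact_force: [2.1, -0.8, -2.7]
width: 0.0112
gripper_force: 59.3
```

```bash
python3 - <<'E'
from h import *
im,m=grab('wrist','w4.png')
s=sensors.get_state();print(s['clock'],s['position'],s['contact_force'],s['moment'])
cv2.imwrite('pics/w4c.png',cv2.resize(im[40:440,120:520,::-1],None,fx=1.5,fy=1.5,interpolation=cv2.INTER_CUBIC))
E
```

```text
6.6 [0.53911184 0.19342614 0.08892095] [ 3.24917135 -1.262227   -2.15736558] [-6.45521975e-02 -4.22124616e-01 -2.08111487e-04]
```

View pics/w4c.png

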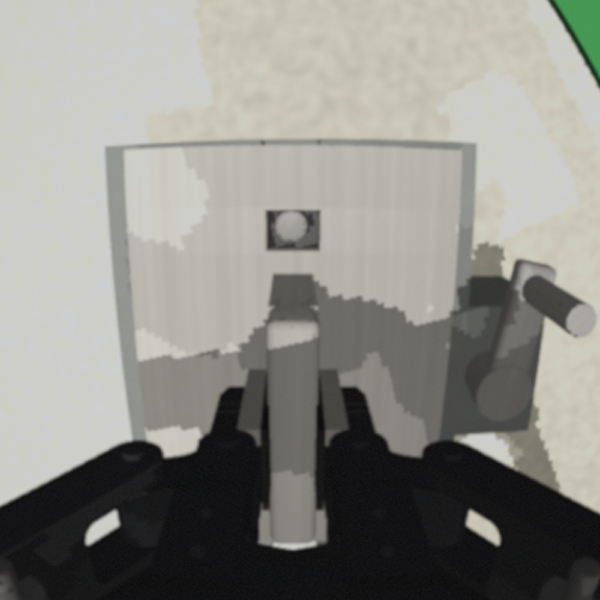

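The stud tip shows in the front hole at crop (290,226), slightly toward its front edge, and a +x force agrees with that. I nudge 1 mm forward and lower further.

Request:
drive_tool(
  deltas=[
    {"linear": [1, 0, 0], "twist": 0, "claw": 0},
    {"linear": [1, 0, -1], "twist": 0, "claw": 0},
    {"linear": [1, 0, -2], "twist": 0, "claw": 0},
    {"linear": [1, 0, -3], "twist": 0, "claw": 0},
    {"linear": [1, 0, -4], "twist": 0, "claw": 0},
    {"linear": [1, 0, -4], "twist": 0, "claw": 0},
  ],
)

```text
clock: 7.1
position: [0.5393, 0.1934, 0.0846]
ee_rot: [0.0, 0.992, -0.128, -0.0]
contact_force: [-0.1, 0.3, -3.7]
width: 0.0107
gripper_force: 59.2
```

Request:
drive_tool(
  deltas=[
    {"linear": [0, 0, -1], "twist": 0, "claw": 0},
    {"linear": [0, 0, -2], "twist": 0, "claw": 0},
    {"linear": [0, 0, -3], "twist": 0, "claw": 0},
    {"linear": [0, 0, -3], "twist": 0, "claw": 0},
  ],
)

```text
clock: 7.43
position: [0.5394, 0.1934, 0.0817]
ee_rot: [0.0, 0.992, -0.128, -0.0]
contact_force: [0.3, 0.0, -2.4]
width: 0.0109
gripper_force: 59.3
```

Request:
drive_tool(
  deltas=[
    {"linear": [0, 0, -0.5], "twist": 0, "claw": 0},
    {"linear": [0, 0, -0.5], "twist": 0, "claw": 0},
    {"linear": [0, 0, -0.5], "twist": 0, "claw": 0},
  ],
)

```text
clock: 7.68
position: [0.5395, 0.1934, 0.0816]
ee_rot: [0.0, 0.992, -0.128, -0.0]
contact_force: [-1.0, 0.3, -0.6]
width: 0.0108
gripper_force: 59.5
```

Request:
drive_tool(
  deltas=[
    {"linear": [0, 0, 0], "twist": 0, "claw": 0.3},
    {"linear": [0, 0, 0], "twist": 0, "claw": 0.5},
    {"linear": [0, 0, 0], "twist": 0, "claw": 0.5},
    {"linear": [0, 0, 0], "twist": 0, "claw": 0.5},
    {"linear": [0, 0, 0], "twist": 0, "claw": 0.5},
    {"linear": [0, 0, 20], "twist": 0, "claw": 0.5},
    {"linear": [0, 0, 50], "twist": 0, "claw": 0.5},
    {"linear": [0, 0, 80], "twist": 0, "claw": 0.5},
    {"linear": [0, 0, 80], "twist": 0, "claw": 0.5},
    {"linear": [0, 0, 80], "twist": 0, "claw": 0.5},
  ],
)

```text
clock: 8.52
position: [0.5411, 0.1938, 0.1636]
ee_rot: [-0.001, 0.992, -0.128, 0.002]
contact_force: [0.4, 0.6, -0.3]
width: 0.0427
gripper_force: 0.0
```

```bash
python3 - <<'E'
from h import *
im,m=grab('wrist','w5.png')
s=sensors.get_state();print(s['clock'],s['position'],s['width'],s['qpos'])
m4=load('w4.png');p=onz(m4,120+580/1.5,40+319/1.5,.094,True)
yaw=np.radians(-14.9);U=np.array([[np.cos(yaw),-np.sin(yaw)],[np.sin(yaw),np.cos(yaw)]])
c=np.array([.5298,.1928]);pv=c+U@[0,-.07]
d=U.T@(p[:2]-pv);print('pin',p,'pivot',pv,'r',np.hypot(*d),'ang',np.arctan2(d[1],d[0]))
print('proj pin in w5',proj(m,p,True), 'pivot seen', onz(m4,120+505/1.5,40+392/1.5,.062,True))
cv2.imwrite('pics/w5c.png',cv2.resize(im[60:420,140:540,::-1],None,fx=1.6,fy=1.6,interpolation=cv2.INTER_CUBIC))
E
```

```text
8.5667 [0.53982633 0.1934801  0.16197359] 0.04266045964599475 [ 2.22883462e-01  3.28457295e-01  1.63616791e+00 -9.33317403e-05
  1.17576874e+00  2.04983261e+00]
pin [0.54729596 0.11247119 0.094     ] pivot [0.5118007  0.12515367] r 0.03769294794488135 ang -0.08310989444327176
proj pin in w5 (np.float64(446.9457456777203), np.float64(216.29952874481762)) pivot seen [0.51418274 0.12634135 0.062     ]
```

View pics/w5c.png

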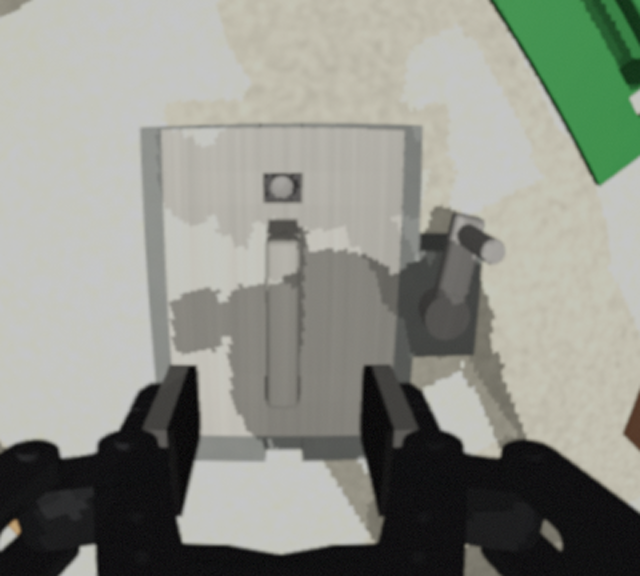

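The pin tip at crop (491,250) is px (446.9,216.3), which matches the pin position from the earlier view exactly. The cover lies flat with the stud through its hole. Next I grip the pin.

Request:
drive_tool(
  deltas=[
    {"linear": [3, -35, 0], "twist": 0, "claw": 0.5},
    {"linear": [7, -70, 0], "twist": 0, "claw": 0.5},
    {"linear": [7, -81, 0], "twist": 0, "claw": 0.5},
    {"linear": [7, -81, -10], "twist": 0, "claw": 0.5},
    {"linear": [7, -81, -35], "twist": 0, "claw": 0.5},
    {"linear": [7, -81, -60], "twist": 0, "claw": 0.5},
    {"linear": [7, -81, -75], "twist": 0, "claw": 0.5},
    {"linear": [7, -81, -82], "twist": 0, "claw": 0.5},
    {"linear": [7, -81, -82], "twist": 0, "claw": 0.5},
    {"linear": [7, -81, -82], "twist": 0, "claw": 0.5},
  ],
)

```text
clock: 9.4
position: [0.5464, 0.1131, 0.0789]
ee_rot: [-0.0, 0.992, -0.128, -0.001]
contact_force: [-0.3, -0.2, -0.1]
width: 0.0427
gripper_force: 0.0
```

Request:
drive_tool(
  deltas=[
    {"linear": [0, 0, 0], "twist": 0, "claw": 0.1},
    {"linear": [0, 0, 0], "twist": 0, "claw": 0},
    {"linear": [0, 0, 0], "twist": 0, "claw": 0},
    {"linear": [0, 0, 0], "twist": 0, "claw": 0},
    {"linear": [0, 0, 0], "twist": 0, "claw": 0},
    {"linear": [0, 0, 0], "twist": 0, "claw": 0},
  ],
  squeeze=20,
)

```text
clock: 9.9
position: [0.5475, 0.1126, 0.0805]
ee_rot: [-0.0, 0.992, -0.128, 0.001]
contact_force: [0.3, 0.3, 4.8]
width: 0.0092
gripper_force: 21.3
```

Request:
drive_tool(
  deltas=[
    {"linear": [1.2, 4.2, 0], "twist": 7, "claw": 0},
    {"linear": [2, 8.5, 0], "twist": 14, "claw": 0},
    {"linear": [2.2, 12.9, 0], "twist": 21, "claw": 0},
    {"linear": [1.8, 17.3, 0], "twist": 28, "claw": 0},
    {"linear": [1, 21.6, 0], "twist": 35, "claw": 0},
    {"linear": [1, 21.6, 0], "twist": 35, "claw": 0},
    {"linear": [1, 21.6, 0], "twist": 35, "claw": 0},
  ],
)

```text
clock: 10.48
position: [0.55, 0.1345, 0.0805]
ee_rot: [0.0, 0.985, 0.175, 0.003]
contact_force: [5.1, 1.4, 4.0]
width: 0.0089
gripper_force: 21.3
```

Request:
drive_tool(
  deltas=[
    {"linear": [-1.4, 4.2, 0], "twist": 7, "claw": 0},
    {"linear": [-3.3, 8.2, 0], "twist": 14, "claw": 0},
    {"linear": [-5.7, 11.9, 0], "twist": 21, "claw": 0},
    {"linear": [-8.5, 15.3, 0], "twist": 28, "claw": 0},
    {"linear": [-11.7, 18.3, 0], "twist": 35, "claw": 0},
    {"linear": [-15.2, 20.9, 0], "twist": 42, "claw": 0},
    {"linear": [-19, 23.1, 0], "twist": 49, "claw": 0},
    {"linear": [-23.7, 24.9, 0], "twist": 56, "claw": 0},
    {"linear": [-23.7, 24.9, 0], "twist": 56, "claw": 0},
    {"linear": [-23.7, 24.9, 0], "twist": 56, "claw": 0},
  ],
)

```text
clock: 11.32
position: [0.5273, 0.1614, 0.0807]
ee_rot: [0.0, 0.787, 0.616, 0.005]
contact_force: [6.2, 7.0, 3.2]
width: 0.0089
gripper_force: 21.2
```

Request:
drive_tool(
  deltas=[
    {"linear": [-2, 1, 0], "twist": 3, "claw": 0},
    {"linear": [-4.5, 2, 0], "twist": 7, "claw": 0},
    {"linear": [-4.5, 2, 0], "twist": 7, "claw": 0},
    {"linear": [-4.5, 2, 0], "twist": 7, "claw": 0},
  ],
)

```text
clock: 11.65
position: [0.5227, 0.1628, 0.0806]
ee_rot: [0.001, 0.748, 0.663, 0.004]
contact_force: [4.9, 6.4, 2.6]
width: 0.0094
gripper_force: 21.3
```

Request:
drive_tool(
  deltas=[
    {"linear": [0, 0, 0], "twist": 0, "claw": 0.15},
    {"linear": [0, 0, 0], "twist": 0, "claw": 0.3},
    {"linear": [0, 0, 0], "twist": 0, "claw": 0.3},
    {"linear": [0, 0, 0], "twist": 0, "claw": 0.3},
    {"linear": [0, 0, 10], "twist": 0, "claw": 0.3},
    {"linear": [0, 0, 40], "twist": 0, "claw": 0.3},
    {"linear": [0, 0, 80], "twist": 0, "claw": 0.3},
    {"linear": [0, 0, 110], "twist": 0, "claw": 0.3},
    {"linear": [-40, 0, 120], "twist": 0, "claw": 0.3},
    {"linear": [-60, 0, 120], "twist": 0, "claw": 0.3},
    {"linear": [-60, 0, 120], "twist": 0, "claw": 0.3},
    {"linear": [-60, 0, 120], "twist": 0, "claw": 0.3},
  ],
)

```text
clock: 12.65
position: [0.4586, 0.1608, 0.2004]
ee_rot: [0.0, 0.747, 0.665, 0.0]
contact_force: [0.7, 0.0, 0.5]
width: 0.0258
gripper_force: 0.0
```

```bash
python3 - <<'E'
from h import *
im,m=grab('wrist','w6.png'); t,_=grab('top','t6.png')
print(sensors.get_state()['position'],[proj(m,p,True) for p in [[.5298,.1928,.045],[.521,.16,.094]]])
a=cv2.resize(im[:,:,::-1],(480,360)); b=cv2.resize(t[190:290,180:280,::-1],(300,360),interpolation=cv2.INTER_CUBIC)
cv2.imwrite('pics/f6.png',np.hstack([a,b]))
E
```

```text
[0.46018719 0.16088686 0.19980913] [(np.float64(400.7139924138919), np.float64(174.87766033910404)), (np.float64(407.4649993741653), np.float64(232.24413183255672))]
```

View pics/f6.png

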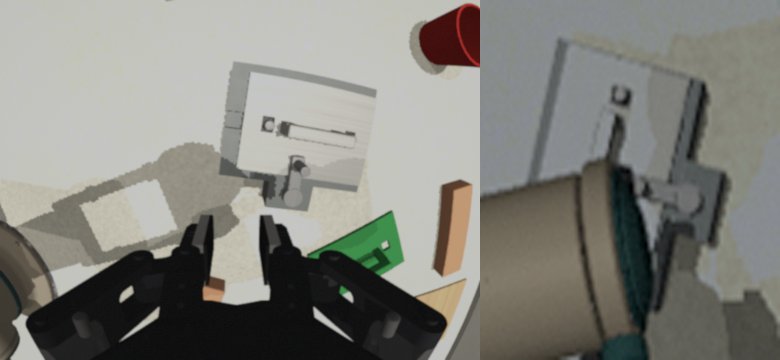

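The last view shows the cover flat on the studs, with the latch across its edge (pivot at (293,197), pin tip at (297,162)). I check its angle once, then hand in.

```bash
python3 - <<'E'
from h import *
m=load('w6.png');k=4/3
p=onz(m,297*k,162*k,.094,True);v=onz(m,293*k,197*k,.062,True)
for pv in (v[:2],np.array([.5122,.1254])):
    d=p[:2]-pv;print(p,pv,np.hypot(*d),np.arctan2(d[1],d[0])+np.radians(14.9))
E
```

```text
[0.51371515 0.17206452 0.094     ] [0.51389331 0.12752422] 0.04454066051644431 1.8348503902097153
[0.51371515 0.17206452 0.094     ] [0.5122 0.1254] 0.04668911508105023 1.7983928551008321
```

```bash
python3 - <<'E'
from h import *
m=load('w6.png');k=4/3;T=load('t6.png')
p=onz(m,297*k,162*k,.062,True);v=onz(m,293*k,197*k,.062,True)
a=onz(T,180+(640-480)/3,190+185/3.6,.062);b=onz(T,180+(685-480)/3,190+197/3.6,.062)
for p,pv in ((p,v),(a,b)):
    d=(p-pv)[:2];print(p,pv,np.hypot(*d),np.arctan2(d[1],d[0])+np.radians(14.9))
E
```

```text
[0.52018736 0.16426794 0.062     ] [0.51389331 0.12752422 0.062     ] 0.037278891828081334 1.6612010237948511
[0.52249616 0.16497032 0.062     ] [0.51428748 0.12935869 0.062     ] 0.03654545247073527 1.604301937511111
```

Two views put the latch at about 1.6 rad, and the gripped-pin position gave 1.56. Both are well above 1.4.

```bash
python3 -c "
from rig import manip; print(manip.sign_off())"
```

```text
the job is handed in; nothing more can be done
None
```

I handed the job in at about 12.8 s of the 72 s: the cover lies flat over both studs, the latch is across it at about 1.6 rad and the gripper is clear, but the sign-off did not report a verdict.

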